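Turn the standee display to its mark and lock it

TASK

Turn the round oak display that carries the three standees, taking it by its lobed rim, until the line engraved in the rim faces the brass pointer. Then take the lock pin from its parking block and press it down through the hole in the display, feeling gently for the keeper underneath, until the pin is fully home, and let go of it. Do not force the rim or the pin; keep the standees upright in their slots and leave the other things on the shelf where they are.

Things in the scene. Friction and masses are not known exactly. Their poses are not given: they have to be found in the camera images.
- base: square oak base board 250 x 250 x 18 mm, fixed on the frosted glass shelf; origin at the centre of its underside, at shelf height, on the display's turning axis; its x axis runs from the axis to the pointer, z up. An oak parking block (28 x 28 mm, top 34 mm above the shelf) stands at x -98, y +98 mm of this frame
- pointer (a point): tip of the fixed brass pointer, 106.5 mm from the axis along the base's +x, 42 mm above the shelf, level with the display's top. The pointer stands on the base from 106.5 to 123 mm, 12 mm wide, with a low screwed foot 35 mm wide
- disc: revolving oak display, a disc of 82 mm radius with lobed rim, 20 mm thick: underside 22 mm, top 42 mm above the shelf. Origin at the centre of its underside, on the axis; x axis towards the engraved line, z up. Turns endlessly either way with a drag of about 0.18 N m and stays where left. A slotted oak stand 34 x 88 x 14 mm on its middle holds the standees, the row along y
- mark (a point): outer end of the engraved dark line, on the rim's top edge at the middle of one lobe, 102 mm from the axis. There are eight equal lobes, every 45 degrees from the line on, each 32 mm wide with flat parallel flanks, from 82 to 102 mm radius. It starts 34 to 109 degrees anticlockwise (from above) of the pointer. The rim is lacquered: grip it lightly, below 15 N; 30 N harms it
- pin_hole (a point): mouth of the vertical pin hole through the display, 12 mm in diameter, 74 mm from the axis on the same radius as the engraved line, 42 mm above the shelf
- pin: lock pin, about 90 g, upright; origin at the centre of its tip, z up. Steel shank 10 mm diameter from 0 to 36 mm, flat tip, its edge just eased; brass collar 22 mm diameter from 36 to 41 mm; cylindrical brass grip 18 mm diameter from 41 to 71 mm. Starts in the parking block's bore, tip at shelf height. Fully home, its collar lies on the display and its tip is 6 mm above the shelf
- lock (a point): point in the base under the display where the pin locks if the keeper is set centrally: on the pointer line, 74 mm from the axis, 18 mm above the shelf. The hidden steel keeper (top face at this height, 11 mm through hole, 74 mm from the axis) is adjustable and sits anywhere up to 5 mm to either side of the pointer line, so the hole must be found by feel
- park (a point): mouth of the parking block's upright 11 mm bore, 34 mm above the shelf. About the pin: with its tip lightly on the keeper (collar 12 mm above the display) it can be shifted sideways, taking the display along, until it drops in. Press it with less than about 15 N; more than 30 N counts as forcing it
- pine: standee cut out as a pine tree, 6 mm thick, 24 mm wide, 46 mm tall, loose in a 10 mm deep slot of the display, its top 92 mm above the shelf; origin at the middle of its foot, z up
- tower: standee cut out as a castle tower, 6 mm thick, 22 mm wide, 45 mm tall, in the middle slot; origin as for the pine
- ship: standee cut out as a sailing ship, 6 mm thick, 22 mm wide, 46 mm tall, in the third slot; origin as for the pine
- die: acrylic die with swirls, 22 mm cube, lying on the base board near its corner at x -106, y -106 mm; origin at the centre of its underside; bystander
- coin: nickel-plated bottle opener coin, 42 mm across, 5 mm thick, lying on the shelf; bystander
- mug: ceramic dice mug, 80 mm across and 88 mm tall, with a handle; origin at the centre of its underside; bystander
- card_box: closed box of playing cards, 66 x 92 x 24 mm, lying flat; bystander
- pawn: turned wooden pawn, 28 mm foot, 48 mm tall; bystander
- chips: stack of eight chips, 39 mm across, 28 mm tall; bystander

How it is judged:
On the way, in this order (a step that is already met when the one before it is completed fails the run):
1. the display has been turned by its rim so that its engraved line faces the pointer (within 8 mm) and is at rest there, with the pin still in its parking block (y of mark in the frame of base between -0.008 and 0.008 m and x of mark in the frame of base above 0 m and angular speed of disc below 0.05 rad/s and distance between pin and park below 0.045 m), for 0.2 s.
2. the pin's tip is in the display's hole (z of pin in the frame of disc below 0.016 m and horizontal distance between pin and pin_hole below 0.004 m), for 0.1 s.
At the end, for the whole second after the job is handed in: the lock pin stands released and upright, fully home through the display into the keeper (collar within 2.5 mm of the display's top), the engraved line within 10 mm of the pointer line and the display at rest; the standees still upright in their slots and the bystanders in place (z of pin in the frame of disc below -0.0135 m and horizontal distance between pin and pin_hole below 0.003 m and angle between pin's own z axis and vertical below 0.06 rad and linear speed of pin below 0.01 m/s and y of mark in the frame of base between -0.01 and 0.01 m and x of mark in the frame of base above 0 m and angular speed of disc below 0.05 rad/s); the robot touches nothing.
It fails at once if the rim of the display handled with more than 30 N (contact force between the fingers and disc above 30 N).
It fails at once if the pin forced (over 30 N) against the display, the keeper or the base (contact force between pin and disc above 30 N or contact force between pin and keeper above 30 N or contact force between pin and base above 30 N).
It fails at once if a standee tipped or lifted out of its slot (angle between any of pine, tower, ship's own z axis and vertical above 0.35 rad or z of any of pine, tower, ship in the frame of disc above 0.034 m).
It fails at once if a bystander shifted by more than 30 mm (distance of any of die, coin, mug, card_box, pawn, chips from where it was at the start of the episode above 0.03 m).
It also fails if it takes over 72 s, if anything falls off the work surface, if the arm or the gripper's body presses on something with over 40 N, if the wrist force passes 120 N, or if a joint passes its speed limit or range.

ROBOT

A 6-joint arm with a two-finger parallel gripper is mounted at the origin on the work surface. World frame = base frame: x ahead of the robot, y to its left, z up, the work surface at z = 0. Lengths are in m, angles in rad, forces in N, time in s.
With the tool pointing down it reaches from about 0.375 to 0.9 m from the base axis. Payload 3.1 kg.
Tool frame: the origin (TCP) lies at the very end of the fingers, on their centre line; the grasp point (between the pads) lies 19 mm behind it; z points along the fingers, y is the direction in which the jaws open and shut (so a half turn about z gives the same grasp; the last joint's range is limited). The gripper opens to 87 mm and grips with 3 to 60 N. Pads are 19 mm wide; open, the fingers measure 117 mm over their backs; the gripper's body (75 mm by 190 mm) begins 51 mm behind the grasp point.
Start: joints at [-1.512, 0.527, 1.433, -0, 1.181, -0.178], TCP at [0.147, -0.607, 0.223] pointing down, gripper open.
Joint ranges: [-3.08, 3.08], [-0.75, 2.2], [0.22, 2.44], [-1.43, 4.57], [0, 2.65], [-2.85, 2.85]. Speed limits (rad/s): [2.79, 2.79, 3.14, 3.14, 3.14, 3.14].

INTERFACE

Orientations are given as a 3x3 rotation matrix whose columns are the frame's x, y, z axes.
In Python, from workcell import bot gives the robot as it stands.
- The arm moves only by the tool servo_tool, never from a script. Its argument "rows" is a list of rows, each an object of numbers: "ax", "ay", "az": the turn, a rotation vector about the tool's x, y, z in rad; "tx", "ty", "tz": the shift along the tool's x, y, z in cm; "hand": the closure, from 0 (fully open) to 1 (shut). A call has exactly 5 rows; each row is the pose to reach, as a shift and turn from the pose commanded when the call began, along the tool's axes at that moment; what a row does not reach only later rows make up. A row lasts 1/12 s, in which the tool goes at most 41.7 mm and 7.16 degrees, less where a joint would pass 70% of its speed; a pose out of reach is approached as far as the arm can. A call with a gripper value outside its range is refused whole. The fingers move at their own pace and stop on an object; the grip force is fixed at half the most. Time passes only in rows, so rows that repeat a pose let the fingers close, or fill a call up. It gives the time, the measured TCP pose, the force and the opening at its end, in the units of the state.
- bot.observe(): the state, without advancing time (a new reading comes with each control period).
- bot.grab_frame(name): name is "scene" or "top"; returns a dict with "color" (480x640x3 uint8, blue, green, red), "fov_y" (degrees; the focal length in pixels is half the picture's height over the tangent of half this angle, whatever the lens; pixels are square), "cx", "cy" (the principal point, pixels), "world_to_cam" (4x4, takes a point from world to camera coordinates). Camera axes: x right, y up, looking along -z (the intrinsics and any distortion apply to the point x, -y, -z); pixel columns grow to the right and rows downward; lengths in m; the calibration is good to about 2 mm. A picture is of the moment at which its call begins. There is no depth.
- bot.sign_off(): hands the job in, once; it reports no verdict.
The state is a dict: "t": time; "joint_positions": joint angles; "qvel": joint speeds; "effort": joint torques, N m; "eef_pos": TCP position; "tcp_rot": TCP orientation; "contact_force": force on the tool from outside, world axes, zero at the start; "torque": the same for the moment, N m; "gripper_width": opening from 0.0 (shut) to 1.0 (fully open).
Only numpy, scipy, OpenCV 4.12 (cv2) and the standard library are available. Lean on these libraries where they do the work, as an engineer would, in place of code of your own. Each camera call takes 0.05 s, during which the arm holds its last target. There are 200 camera calls.

## Working session

There is one attempt and no reset: what is moved stays moved. The work goes in short steps, Python scripts to look and compute and a tool call to move; the robot and the scene stay as the last step left them, time stands still between calls to the robot, and variables do not carry over. Pictures are saved under pics/ and viewed, about 8 in all and at most 12, crops included, and the job is handed in when it is done.

Besides the shell and the picture viewer there is one more tool, called as name(argument=value, ...), one argument or row to a line, values as JSON. servo_tool: Moves the arm, as the interface text tells. Its arguments: {"type":"object","properties":{"rows":{"type":"array"}},"required":["rows"]}

```bash
ls; mkdir -p pics
python3 - <<'E'
from workcell import bot
import cv2,numpy as np
for n in("scene","top"):
    f=bot.grab_frame(n);cv2.imwrite(f"pics/{n}0.png",f["color"])
    print(n,f["fov_y"],f["cx"],f["cy"],[k for k in f]);print(np.round(f["world_to_cam"],4).tolist())
s=bot.observe();print({k:np.round(v,4).tolist() for k,v in s.items()})
E
```

```text
pics
scene 42.197225038087296 323.4029600519716 236.09637846997188 ['color', 'fov_y', 'cx', 'cy', 'world_to_cam']
[[-0.3794, 0.9252, 0.0056, 0.2372], [-0.7894, -0.3269, 0.5196, 0.4552], [0.4826, 0.1927, 0.8544, -1.6106], [0.0, 0.0, 0.0, 1.0]]
top 43.95106524437898 302.99805180478745 237.99041675928189 ['color', 'fov_y', 'cx', 'cy', 'world_to_cam']
[[0.0058, -1.0, -0.0001, -0.0086], [0.9873, 0.0058, 0.1589, -0.6033], [-0.1588, -0.001, 0.9873, -1.3744], [0.0, 0.0, 0.0, 1.0]]
{'t': 0.1, 'joint_positions': [-1.5115, 0.5284, 1.4337, 0.0, 1.1814, -0.1785], 'qvel': [0.0005, -0.0012, -0.0018, -0.0016, -0.0006, -0.0016], 'effort': [0.0007, -44.0984, -17.7151, 0.0636, 0.0533, -0.0], 'eef_pos': [0.1472, -0.6068, 0.2217], 'tcp_rot': [[0.9719, 0.2356, -0.0001], [0.2356, -0.9719, 0.0019], [0.0004, -0.0019, -1.0]], 'contact_force': [0.0033, 0.4668, 0.1506], 'torque': [0.0039, -0.0428, -0.055], 'gripper_width': 1.0029}
```

View pics/scene0.png

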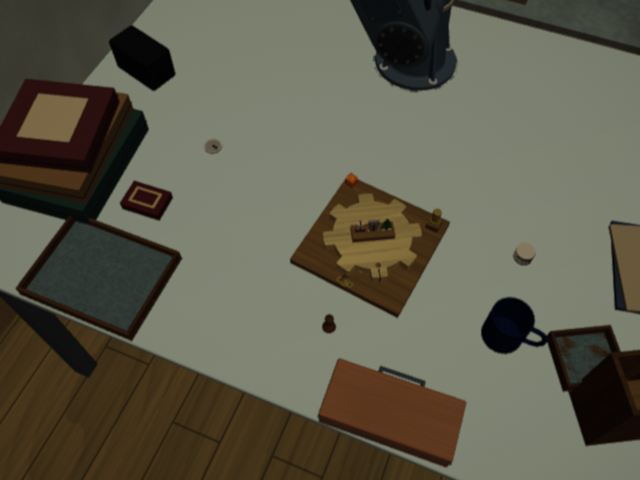

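View pics/top0.png

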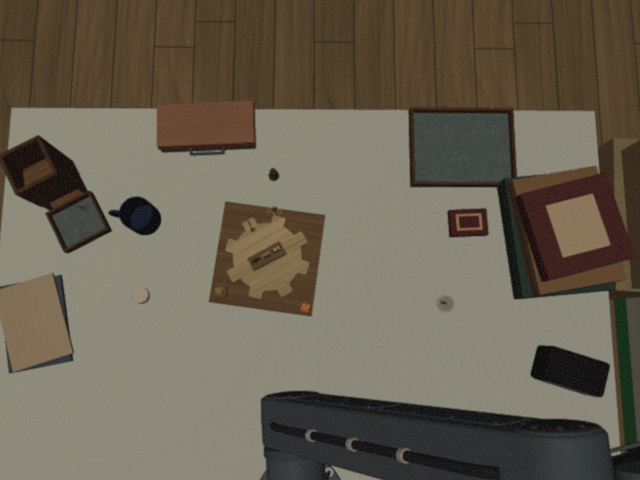

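The scene view shows the base with its pointer at about (345,281), the engraved line at about (379,272) and the pin at (437,217). In the top view the base is centred near (267,258), the pin is at (220,291) and the pointer at (276,210). Next I'll measure these from both views.

```bash
cat > h.py <<'E'
import numpy as np,cv2
from workcell import bot
class Cam:
    def __init__(s,n):
        f=bot.grab_frame(n);s.im=f["color"];s.W=np.array(f["world_to_cam"])
        s.f=240/np.tan(np.radians(f["fov_y"])/2);s.c=np.array([f["cx"],f["cy"]])
    def ray(s,uv):
        d=np.array([(uv[0]-s.c[0])/s.f,-(uv[1]-s.c[1])/s.f,-1.]);R=s.W[:3,:3]
        return -R.T@s.W[:3,3],R.T@d
    def onz(s,uv,z):
        o,d=s.ray(uv);return (o+d*(z-o[2])/d[2])
    def pix(s,p):
        q=s.W[:3,:3]@np.asarray(p,float)+s.W[:3,3];return s.c+s.f*np.array([q[0],-q[1]])/-q[2]
def tri(r):
    A=0;b=0
    for o,d in r:
        d=d/np.linalg.norm(d);P=np.eye(3)-np.outer(d,d);A=A+P;b=b+P@o
    return np.linalg.solve(A,b)
def ortho(c,z,ctr,half,n=560):
    "metric view of plane z: right = -y, up = +x"
    w=lambda i,j:[ctr[0]+half-2*half*j/n,ctr[1]+half-2*half*i/n,z]
    q=[(0,0),(n,0),(n,n),(0,n)]
    H=cv2.getPerspectiveTransform(np.float32([c.pix(w(*k)) for k in q]),np.float32(q))
    return cv2.warpPerspective(c.im,H,(n,n),flags=cv2.INTER_CUBIC)
E
python3 - <<'E'
from h import *
S,T=Cam("scene"),Cam("top")
# base board: non-grey warm mask on top/scene
for n,c,roi in(("S",S,(285,170,455,320)),("T",T,(200,195,335,325))):
    hsv=cv2.cvtColor(c.im,cv2.COLOR_BGR2HSV);m=((hsv[...,1]>75)&(hsv[...,0]<35)).astype(np.uint8)
    k=np.zeros_like(m);x0,y0,x1,y1=roi;k[y0:y1,x0:x1]=m[y0:y1,x0:x1]
    k=cv2.morphologyEx(k,cv2.MORPH_CLOSE,np.ones((5,5)))
    cs,_=cv2.findContours(k,cv2.RETR_EXTERNAL,2);q=max(cs,key=cv2.contourArea)
    h=cv2.convexHull(q);a=cv2.approxPolyDP(h,6,True)[:,0]
    print(n,[(p.tolist(),np.round(c.onz(p,.018)[:2],4).tolist()) for p in a])
ctr=T.onz((267,258),.018);print(ctr)
v=np.hstack([ortho(S,.042,ctr,.15,400),ortho(T,.042,ctr,.15,400)])
cv2.imwrite("pics/o1.png",np.clip(v*1.8,0,255).astype(np.uint8))
np.save("ctr.npy",ctr)
E
```

```text
S [([350, 173], [0.4175, -0.0207]), ([437, 208], [0.4335, 0.1878]), ([449, 222], [0.4584, 0.222]), ([397, 316], [0.7081, 0.1895]), ([291, 262], [0.677, -0.0508])]
T [([225, 202], [0.6971, 0.188]), ([324, 215], [0.6658, -0.0563]), ([310, 315], [0.4216, -0.0229]), ([209, 301], [0.4536, 0.2199])]
[0.55847414 0.08217513 0.018     ]
```

View pics/o1.png

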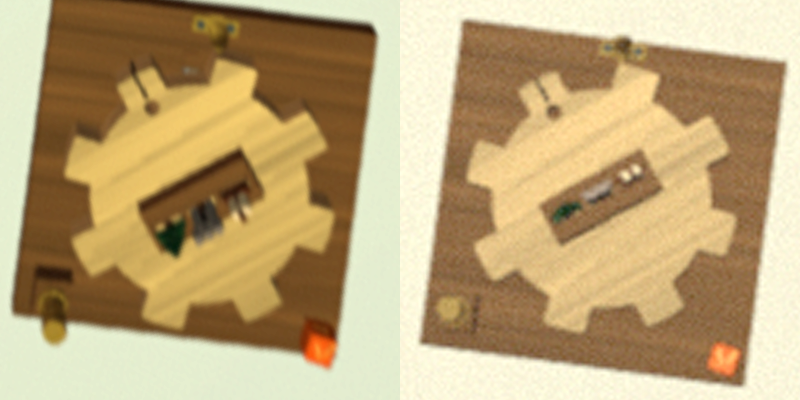

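The two rectified views agree on the disc centre, at about (202,193) in each panel. The engraved line points up and left, at about (135,78) to (153,112) in the right panel. That puts it about 39° anticlockwise of the pointer at (623,48). I'll now fit the disc, hole, pointer and pin, and check their heights from both views.

```bash
cat >> h.py <<'E'
def disc(c,z,ctr,half=.125,n=1000):
    "disc centre, pin hole, from plane z. returns world xy"
    o=ortho(c,z,ctr,half,n);hsv=cv2.cvtColor(cv2.GaussianBlur(o,(0,0),3),cv2.COLOR_BGR2HSV)
    v=hsv[...,2];rr=np.hypot(*(np.mgrid[:n,:n]-n/2))*2*half/n
    t,_=cv2.threshold(v[rr<.1].reshape(-1,1),0,255,cv2.THRESH_OTSU)
    m=((v>t)&(rr<.108)&(hsv[...,1]>60)).astype(np.uint8)
    k=cv2.morphologyEx(m,cv2.MORPH_OPEN,np.ones((25,25)))
    cs,_=cv2.findContours(k,cv2.RETR_EXTERNAL,1);q=max(cs,key=cv2.contourArea)
    (u,w),r=cv2.minEnclosingCircle(q)
    tow=lambda i,j:np.array([ctr[0]+half-2*half*j/n,ctr[1]+half-2*half*i/n])
    C=tow(u,w);rad=r*2*half/n
    # lobe phase: 8th harmonic of the contour radius
    P=q[:,0].astype(float);X=np.array([tow(*p) for p in P])-C
    th=np.linspace(-np.pi,np.pi,720,endpoint=False);F=np.zeros((n,n),np.uint8);cv2.drawContours(F,[q],-1,1,-1)
    ring=[F[int(round((ctr[0]+half-(C[0]+.092*np.cos(a)))*n/2/half)),int(round((ctr[1]+half-(C[1]+.092*np.sin(a)))*n/2/half))] for a in th]
    ph=np.angle(np.sum(np.array(ring)*np.exp(8j*th)))/8
    return C,rad,np.degrees(ph),o
E
python3 - <<'E'
from h import *
S,T=Cam("scene"),Cam("top")
ctr=np.array([.5595,.0822])
for z in(.032,.042,.052):
    for n,c in(("S",S),("T",T)):
        C,r,ph,o=disc(c,z,ctr);print(z,n,np.round(C,4),round(r,4),"lobe phase",round(ph,2), (ph+45*np.arange(3)).round(1))
        if z==.042:
            cv2.imwrite(f"pics/od{n}.png",o)
# native crops
a=cv2.resize(S.im[160:300,330:460],None,fx=3,fy=3,interpolation=2);b=cv2.resize(T.im[195:325,200:335],None,fx=3,fy=3,interpolation=2)
h=max(a.shape[0],b.shape[0]);a=cv2.copyMakeBorder(a,0,h-a.shape[0],0,0,0);b=cv2.copyMakeBorder(b,0,h-b.shape[0],0,0,0)
cv2.imwrite("pics/n1.png",np.clip(np.hstack([a,b])*1.9,0,255).astype(np.uint8))
E
```

```text
0.032 S [0.5569 0.0814] 0.1034 lobe phase -16.31 [-16.3  28.7  73.7]
0.032 T [0.5613 0.082 ] 0.1031 lobe phase -16.38 [-16.4  28.6  73.6]
0.042 S [0.563  0.0828] 0.1025 lobe phase -16.31 [-16.3  28.7  73.7]
0.042 T [0.56   0.0813] 0.1024 lobe phase -16.28 [-16.3  28.7  73.7]
0.052 S [0.5689 0.0843] 0.1015 lobe phase -16.31 [-16.3  28.7  73.7]
0.052 T [0.5587 0.0808] 0.1017 lobe phase -16.31 [-16.3  28.7  73.7]
```

View pics/n1.png

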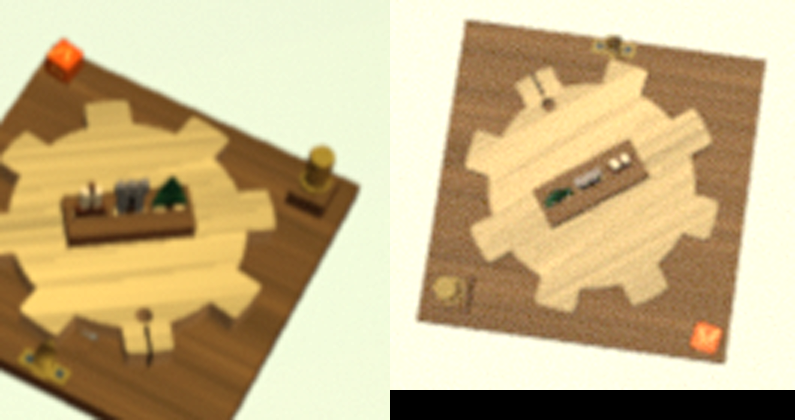

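Both views give the disc centre as about (0.561, 0.082), with their heights agreeing near z ≈ 0.039–0.042. The mark lobe is at 28.7° world and the pointer at about -7.6°. In the native crop the hole is at (378,265) in the scene view and (253,229) in the top view. I'll straddle the robot-side lobe loosely, because the gripper's fixed 30 N force is too much for the rim, and start with the approach move.

servo_tool(
  rows=[
    {"tx": 2.4, "ty": -2.7, "tz": 0.2, "hand": 0},
    {"tx": 4.7, "ty": -5.5, "tz": 0.4, "hand": 0},
    {"tx": 7.1, "ty": -8.2, "tz": 0.6, "hand": 0},
    {"tx": 9.4, "ty": -11.0, "tz": 0.8, "hand": 0},
    {"tx": 11.8, "ty": -13.7, "tz": 1.0, "hand": 0},
  ],
)

```text
$.rows[0]: bad value
```

```bash
cat >> h.py <<'E'
def go(xyz,phi):
    "tool-frame shift (cm) and az (rad) to reach TCP xyz with jaw axis at world angle phi (deg, mod 180), tool down"
    s=bot.observe();R=np.array(s["tcp_rot"]);p=np.array(s["eef_pos"])
    cur=np.degrees(np.arctan2(R[1,1],R[0,1]));d=(phi-cur+90)%180-90
    print("t",round(s["t"],2),"p",p.round(4),"phi",cur.round(2),"w",round(s["gripper_width"]*87,1),"F",np.round(s["contact_force"],2),"q6",np.round(s["joint_positions"][5],2))
    t=R[:,2];tilt=np.cross(t,[0,0,-1]);print(" shift cm",(R.T@(np.array(xyz)-p)*100).round(2),"az",np.radians(-d).round(4),"tilt-fix",(R.T@tilt)[:2].round(4))
E
python3 - <<'E'
from h import *
S,T=Cam("scene"),Cam("top")
for n,a,b in(("hole",(378,264.7),(252.7,229.3)),("pintop",(437.3,210.5),(219,291))):
    print(n,tri([S.ray(a),T.ray(b)]).round(4))
print("pointer T",T.onz((274.5,211),.042).round(4))
c=np.array([.5605,.0818]);th=np.radians(-7.6);R=np.array([[np.cos(th),-np.sin(th)],[np.sin(th),np.cos(th)]])
pin=c+R@[-.098,.098];print("pin exp",pin.round(4),S.pix([*pin,.071]),T.pix([*pin,.071]), "pointer exp",(c+R@[.1065,0]).round(4))
go([.4782,.0367,.15],-61.3)
E
```

```text
hole [0.6254 0.1177 0.0373]
pintop [0.474  0.1911 0.0665]
pointer T [0.6701 0.0643 0.042 ]
pin exp [0.4763 0.1919] [437.03650896 210.22332897] [217.80491893 289.9989202 ] pointer exp [0.6661 0.0677]
t 0.4 p [ 0.1473 -0.6073  0.2224] phi -76.38 w 87.1 F [-0.52 -0.62 -0.23] q6 -0.18
 shift cm [ 47.33 -54.79   7.26] az -0.2631 tilt-fix [-0.0003 -0.0001]
```

servo_tool(
  rows=[
    {"ax": 0, "ay": 0, "az": 0, "tx": 2.4, "ty": -2.7, "tz": 0.2, "hand": 0},
    {"ax": 0, "ay": 0, "az": 0, "tx": 4.7, "ty": -5.5, "tz": 0.4, "hand": 0},
    {"ax": 0, "ay": 0, "az": 0, "tx": 7.1, "ty": -8.2, "tz": 0.6, "hand": 0},
    {"ax": 0, "ay": 0, "az": 0, "tx": 9.4, "ty": -11.0, "tz": 0.8, "hand": 0},
    {"ax": 0, "ay": 0, "az": 0, "tx": 11.8, "ty": -13.7, "tz": 1.0, "hand": 0},
  ],
)

```text
t: 0.82
eef_pos: [0.23, -0.4448, 0.2125]
tcp_rot: [[0.972, 0.235, 0.0], [0.235, -0.972, 0.0], [0.0, 0.0, -1.0]]
contact_force: [0.8, 0.4, -0.2]
gripper_width: 1.001
```

servo_tool(
  rows=[
    {"ax": 0, "ay": 0, "az": 0, "tx": 2.4, "ty": -2.7, "tz": 0.2, "hand": 0.5},
    {"ax": 0, "ay": 0, "az": 0, "tx": 4.7, "ty": -5.5, "tz": 0.4, "hand": 0.5},
    {"ax": 0, "ay": 0, "az": 0, "tx": 7.1, "ty": -8.2, "tz": 0.6, "hand": 0.5},
    {"ax": 0, "ay": 0, "az": 0, "tx": 9.4, "ty": -11.0, "tz": 0.8, "hand": 0.5},
    {"ax": 0, "ay": 0, "az": 0, "tx": 11.8, "ty": -13.7, "tz": 1.0, "hand": 0.5},
  ],
)

```text
t: 1.23
eef_pos: [0.3125, -0.284, 0.2027]
tcp_rot: [[0.972, 0.235, 0.0], [0.235, -0.972, -0.0], [0.0, 0.0, -1.0]]
contact_force: [0.5, 0.7, -0.5]
gripper_width: 0.706
```

servo_tool(
  rows=[
    {"ax": 0, "ay": 0, "az": 0, "tx": 2.4, "ty": -2.7, "tz": 0.2, "hand": 0.5},
    {"ax": 0, "ay": 0, "az": 0, "tx": 4.7, "ty": -5.5, "tz": 0.4, "hand": 0.5},
    {"ax": 0, "ay": 0, "az": 0, "tx": 7.1, "ty": -8.2, "tz": 0.6, "hand": 0.5},
    {"ax": 0, "ay": 0, "az": 0, "tx": 9.4, "ty": -11.0, "tz": 0.8, "hand": 0.5},
    {"ax": 0, "ay": 0, "az": 0, "tx": 11.8, "ty": -13.7, "tz": 1.0, "hand": 0.5},
  ],
)

```text
t: 1.65
eef_pos: [0.395, -0.1229, 0.1928]
tcp_rot: [[0.972, 0.235, 0.001], [0.235, -0.972, -0.0], [0.0, 0.0, -1.0]]
contact_force: [0.5, -0.9, -0.0]
gripper_width: 0.503
```

servo_tool(
  rows=[
    {"ax": 0, "ay": 0, "az": -0.05, "tx": 2.4, "ty": -2.7, "tz": 0.2, "hand": 0.5},
    {"ax": 0, "ay": 0, "az": -0.1, "tx": 4.7, "ty": -5.5, "tz": 0.4, "hand": 0.5},
    {"ax": 0, "ay": 0, "az": -0.16, "tx": 7.1, "ty": -8.2, "tz": 0.6, "hand": 0.5},
    {"ax": 0, "ay": 0, "az": -0.22, "tx": 9.4, "ty": -11.0, "tz": 0.8, "hand": 0.5},
    {"ax": 0, "ay": 0, "az": -0.26, "tx": 11.8, "ty": -13.7, "tz": 1.0, "hand": 0.5},
  ],
)

```text
t: 2.07
eef_pos: [0.4774, 0.0383, 0.1827]
tcp_rot: [[0.877, 0.48, 0.0], [0.48, -0.877, -0.0], [0.0, 0.0, -1.0]]
contact_force: [0.6, -0.6, -0.6]
gripper_width: 0.5
```

```bash
python3 -c "
from h import *
go([.4782,.0367,.15],-61.3)"
```

```text
t 2.07 p [0.4774 0.0383 0.1827] phi -61.3 w 43.5 F [ 0.6  -0.59 -0.55] q6 0.92
 shift cm [-0.01  0.18  3.27] az -0.0001 tilt-fix [ 0.0003 -0.0002]
```

servo_tool(
  rows=[
    {"ax": 0, "ay": 0, "az": 0, "tx": 0, "ty": 0.18, "tz": 3.0, "hand": 0.5},
    {"ax": 0, "ay": 0, "az": 0, "tx": 0, "ty": 0.18, "tz": 6.0, "hand": 0.5},
    {"ax": 0, "ay": 0, "az": 0, "tx": 0, "ty": 0.18, "tz": 9.0, "hand": 0.5},
    {"ax": 0, "ay": 0, "az": 0, "tx": 0, "ty": 0.18, "tz": 11.5, "hand": 0.5},
    {"ax": 0, "ay": 0, "az": 0, "tx": 0, "ty": 0.18, "tz": 13.2, "hand": 0.5},
  ],
)

```text
t: 2.48
eef_pos: [0.477, 0.0351, 0.0486]
tcp_rot: [[0.878, 0.478, -0.002], [0.478, -0.878, 0.0], [-0.002, -0.001, -1.0]]
contact_force: [-0.5, -0.4, 0.2]
gripper_width: 0.502
```

```bash
python3 -c "
from h import *
S=Cam('scene');T=Cam('top')
a=cv2.resize(S.im[160:300,330:460],None,fx=3,fy=3,interpolation=2);b=cv2.resize(T.im[195:335,200:335],None,fx=3,fy=3,interpolation=2)
cv2.imwrite('pics/n2.png',np.clip(np.hstack([a,b])*1.9,0,255).astype(np.uint8))
go([.4782,.0367,.031],-61.3)"
```

```text
t 2.58 p [0.4761 0.0351 0.0483] phi -61.48 w 42.8 F [-0.03 -0.19 -0.21] q6 0.91
 shift cm [ 0.27 -0.04  1.73] az -0.0031 tilt-fix [-0.0034  0.0044]
```

View pics/n2.png

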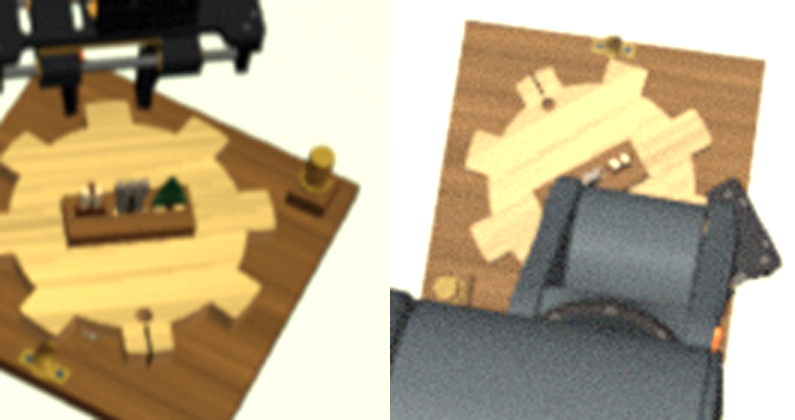

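The scene crop shows the fingers at about (70,105) and (145,105), evenly either side of the robot-side lobe (87–130). I'll descend and partly close without squeezing.

servo_tool(
  rows=[
    {"ax": 0, "ay": 0, "az": 0, "tx": 0.1, "ty": 0, "tz": 0.4, "hand": 0.5},
    {"ax": 0, "ay": 0, "az": 0, "tx": 0.1, "ty": 0, "tz": 0.8, "hand": 0.5},
    {"ax": 0, "ay": 0, "az": 0, "tx": 0.1, "ty": 0, "tz": 1.2, "hand": 0.5},
    {"ax": 0, "ay": 0, "az": 0, "tx": 0.1, "ty": 0, "tz": 1.6, "hand": 0.5},
    {"ax": 0, "ay": 0, "az": 0, "tx": 0.1, "ty": 0, "tz": 1.7, "hand": 0.58},
  ],
)

```text
t: 3.0
eef_pos: [0.4788, 0.0352, 0.0337]
tcp_rot: [[0.879, 0.477, 0.001], [0.477, -0.879, -0.0], [0.001, 0.0, -1.0]]
contact_force: [-0.3, -0.1, 0.3]
gripper_width: 0.471
```

servo_tool(
  rows=[
    {"ax": 0, "ay": 0, "az": 0, "tx": 0, "ty": 0, "tz": 0, "hand": 0.58},
    {"ax": 0, "ay": 0, "az": 0, "tx": 0, "ty": 0, "tz": 0, "hand": 0.58},
    {"ax": 0, "ay": 0, "az": 0, "tx": 0, "ty": 0, "tz": 0, "hand": 0.58},
    {"ax": 0, "ay": 0, "az": 0, "tx": 0, "ty": 0, "tz": 0, "hand": 0.58},
    {"ax": 0, "ay": 0, "az": 0, "tx": 0, "ty": 0, "tz": 0, "hand": 0.58},
  ],
)

```text
t: 3.42
eef_pos: [0.4787, 0.0353, 0.0337]
tcp_rot: [[0.879, 0.478, 0.0], [0.478, -0.879, -0.0], [0.0, 0.0, -1.0]]
contact_force: [0.5, -0.4, 0.0]
gripper_width: 0.423
```

```bash
cat > arc.py <<'E'
from h import *
import sys
# rows for an arc about c: from current TCP, total angle A deg in n rows (clockwise negative), relative to current pose
def arc(c,A,n):
    s=bot.observe();R=np.array(s["tcp_rot"]);p=np.array(s["eef_pos"])
    v=p[:2]-c;print("radius",np.hypot(*v).round(4),"ang",np.degrees(np.arctan2(v[1],v[0])).round(2))
    for i in range(1,n+1):
        a=np.radians(A*i/n);Q=np.array([[np.cos(a),-np.sin(a)],[np.sin(a),np.cos(a)]])
        d=R.T@np.array([*(Q@v-v),0]);print("az",round(-a,4),"tx ty tz",(d*100).round(2))
E
python3 -c "
from arc import *
go([.4782,.0367,.031],-61.3); arc(np.array([.5605,.0818]),-13,5)"
```

```text
t 3.42 p [0.4787 0.0353 0.0337] phi -61.48 w 36.8 F [ 0.46 -0.38  0.  ] q6 0.91
 shift cm [ 0.02 -0.15  0.27] az -0.0031 tilt-fix [ 0.0002 -0.0003]
radius 0.0941 ang -150.35
az 0.0454 tx ty tz [ 0.   -0.43 -0.  ]
az 0.0908 tx ty tz [ 0.02 -0.85 -0.  ]
az 0.1361 tx ty tz [ 0.06 -1.28 -0.  ]
az 0.1815 tx ty tz [ 0.12 -1.7  -0.  ]
az 0.2269 tx ty tz [ 0.2  -2.12 -0.  ]
```

servo_tool(
  rows=[
    {"ax": 0, "ay": 0, "az": 0.0384, "tx": 0.01, "ty": -0.36, "tz": 0.1, "hand": 0.58},
    {"ax": 0, "ay": 0, "az": 0.0768, "tx": 0.03, "ty": -0.72, "tz": 0.2, "hand": 0.58},
    {"ax": 0, "ay": 0, "az": 0.1152, "tx": 0.06, "ty": -1.08, "tz": 0.2, "hand": 0.58},
    {"ax": 0, "ay": 0, "az": 0.1536, "tx": 0.11, "ty": -1.44, "tz": 0.2, "hand": 0.58},
    {"ax": 0, "ay": 0, "az": 0.192, "tx": 0.17, "ty": -1.8, "tz": 0.2, "hand": 0.58},
  ],
)

```text
t: 3.83
eef_pos: [0.472, 0.0516, 0.0317]
tcp_rot: [[0.954, 0.3, 0.001], [0.3, -0.954, -0.001], [0.001, 0.001, -1.0]]
contact_force: [1.0, -2.7, 0.9]
gripper_width: 0.42
```

```bash
python3 -c "
from arc import *
go([.4782,.0367,.031],-61.3); arc(np.array([.5605,.0818]),-11,1)
C,r,ph,o=disc(Cam('scene'),.042,np.array([.561,.082]));print(C,r,ph)"
```

```text
t 3.83 p [0.472  0.0516 0.0317] phi -72.57 w 36.6 F [ 1.01 -2.74  0.87] q6 1.14
 shift cm [0.15 1.6  0.07] az -0.1966 tilt-fix [ 0.0009 -0.0008]
radius 0.0935 ang -161.13
az 0.192 tx ty tz [ 0.13 -1.79 -0.  ]
[0.562875 0.08275 ] 0.10281759643554687 20.751576847726508
```

servo_tool(
  rows=[
    {"ax": 0, "ay": 0, "az": 0.0384, "tx": 0.01, "ty": -0.36, "tz": 0, "hand": 0.58},
    {"ax": 0, "ay": 0, "az": 0.0768, "tx": 0.02, "ty": -0.72, "tz": 0, "hand": 0.58},
    {"ax": 0, "ay": 0, "az": 0.1152, "tx": 0.05, "ty": -1.08, "tz": 0, "hand": 0.58},
    {"ax": 0, "ay": 0, "az": 0.1536, "tx": 0.1, "ty": -1.44, "tz": 0, "hand": 0.58},
    {"ax": 0, "ay": 0, "az": 0.192, "tx": 0.15, "ty": -1.8, "tz": 0, "hand": 0.58},
  ],
)

```text
t: 4.3
eef_pos: [0.4676, 0.0692, 0.0317]
tcp_rot: [[0.994, 0.113, 0.0], [0.113, -0.994, -0.0], [0.0, 0.0, -1.0]]
contact_force: [0.0, -2.2, 0.7]
gripper_width: 0.421
```

servo_tool(
  rows=[
    {"ax": 0, "ay": 0, "az": 0.0384, "tx": 0.01, "ty": -0.36, "tz": 0, "hand": 0.58},
    {"ax": 0, "ay": 0, "az": 0.0768, "tx": 0.02, "ty": -0.72, "tz": 0, "hand": 0.58},
    {"ax": 0, "ay": 0, "az": 0.1152, "tx": 0.05, "ty": -1.08, "tz": 0, "hand": 0.58},
    {"ax": 0, "ay": 0, "az": 0.1536, "tx": 0.1, "ty": -1.44, "tz": 0, "hand": 0.58},
    {"ax": 0, "ay": 0, "az": 0.192, "tx": 0.15, "ty": -1.8, "tz": 0, "hand": 0.58},
  ],
)

```text
t: 4.72
eef_pos: [0.4667, 0.0874, 0.0316]
tcp_rot: [[0.997, -0.079, -0.001], [-0.079, -0.997, -0.0], [-0.001, 0.0, -1.0]]
contact_force: [-0.3, -1.9, 1.4]
gripper_width: 0.421
```

```bash
python3 -c "
from arc import *
go([.4782,.0367,.031],-61.3); arc(np.array([.5605,.0818]),-6,1)
C,r,ph,o=disc(Cam('scene'),.042,np.array([.561,.082]));print(C,r,ph)"
```

```text
t 4.72 p [0.4667 0.0874 0.0316] phi -94.51 w 36.6 F [-0.31 -1.9   1.43] q6 1.6
 shift cm [1.55 4.96 0.07] az -0.5797 tilt-fix [0.0005 0.0006]
radius 0.094 ang 176.59
az 0.1047 tx ty tz [ 0.03 -0.98 -0.  ]
[0.56334924 0.08278322] 0.1027628173828125 -1.249609907117133
```

servo_tool(
  rows=[
    {"ax": 0, "ay": 0, "az": 0.03, "tx": 0.0, "ty": -0.28, "tz": 0, "hand": 0.58},
    {"ax": 0, "ay": 0, "az": 0.06, "tx": 0.01, "ty": -0.56, "tz": 0, "hand": 0.58},
    {"ax": 0, "ay": 0, "az": 0.09, "tx": 0.03, "ty": -0.84, "tz": 0, "hand": 0.58},
    {"ax": 0, "ay": 0, "az": 0.109, "tx": 0.05, "ty": -1.03, "tz": 0, "hand": 0.58},
    {"ax": 0, "ay": 0, "az": 0.109, "tx": 0.05, "ty": -1.03, "tz": 0, "hand": 0.58},
  ],
)

```text
t: 5.18
eef_pos: [0.4679, 0.0979, 0.0316]
tcp_rot: [[0.983, -0.185, -0.001], [-0.185, -0.983, 0.0], [-0.001, 0.0, -1.0]]
contact_force: [-1.2, -1.0, 0.5]
gripper_width: 0.42
```

servo_tool(
  rows=[
    {"ax": 0, "ay": 0, "az": 0, "tx": 0, "ty": 0.2, "tz": 0, "hand": 0.5},
    {"ax": 0, "ay": 0, "az": 0, "tx": 0, "ty": 0.2, "tz": 0, "hand": 0.5},
    {"ax": 0, "ay": 0, "az": 0, "tx": 0, "ty": 0.2, "tz": 0, "hand": 0.5},
    {"ax": 0, "ay": 0, "az": 0, "tx": 0, "ty": 0.2, "tz": -0.6, "hand": 0.5},
    {"ax": 0, "ay": 0, "az": 0, "tx": 0, "ty": 0.2, "tz": -2.0, "hand": 0.5},
  ],
)

```text
t: 5.6
eef_pos: [0.4669, 0.0958, 0.0508]
tcp_rot: [[0.983, -0.186, -0.003], [-0.186, -0.983, 0.0], [-0.003, 0.0, -1.0]]
contact_force: [1.0, 0.2, -0.2]
gripper_width: 0.496
```

servo_tool(
  rows=[
    {"ax": 0, "ay": 0, "az": 0, "tx": -1.0, "ty": 0, "tz": -3.0, "hand": 0.3},
    {"ax": 0, "ay": 0, "az": 0, "tx": -1.0, "ty": 0, "tz": -6.0, "hand": 0.3},
    {"ax": 0, "ay": 0, "az": 0, "tx": -1.0, "ty": 0, "tz": -9.0, "hand": 0.3},
    {"ax": 0, "ay": 0, "az": 0, "tx": -1.0, "ty": 0, "tz": -10.0, "hand": 0.3},
    {"ax": 0, "ay": 0, "az": 0, "tx": -1.0, "ty": 0, "tz": -10.0, "hand": 0.3},
  ],
)

```text
t: 6.02
eef_pos: [0.4602, 0.0978, 0.1547]
tcp_rot: [[0.983, -0.186, 0.008], [-0.186, -0.983, -0.0], [0.007, -0.001, -1.0]]
contact_force: [0.4, -0.5, -0.5]
gripper_width: 0.683
```

```bash
python3 -c "
from arc import *
S=Cam('scene');T=Cam('top')
go([.4763,.1919,.15],-94)
C,r,ph,o=disc(S,.042,np.array([.561,.082]));print(C,r,ph)
a=cv2.resize(S.im[160:320,285:460],None,fx=3,fy=3,interpolation=2);b=cv2.resize(T.im[195:275,240:335],None,fx=2,fy=2,interpolation=2)
b=cv2.copyMakeBorder(b,0,a.shape[0]-b.shape[0],0,0,0)
cv2.imwrite('pics/n3.png',np.clip(np.hstack([a,b])*1.9,0,255).astype(np.uint8))
"
```

```text
t 6.12 p [0.458  0.0977 0.1519] phi -100.72 w 60.4 F [-0.08 -0.27  0.01] q6 1.73
 shift cm [ 0.04 -9.59  0.19] az -0.1173 tilt-fix [-0.0002 -0.001 ]
[0.563629   0.08271523] 0.10269187164306641 -7.873280529152175
```

View pics/n3.png

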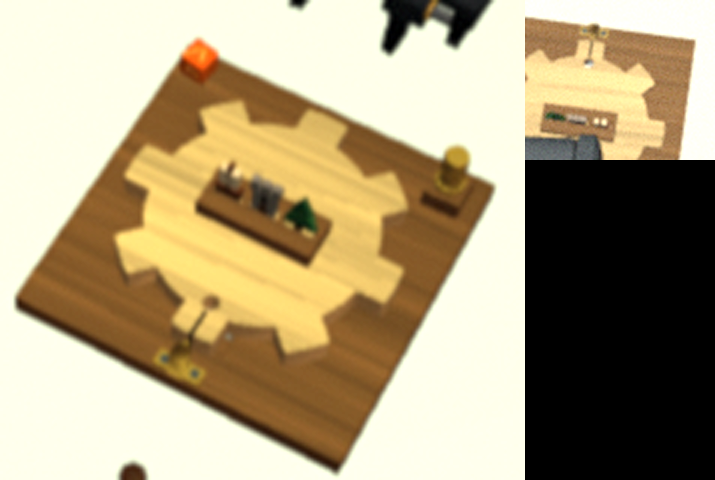

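The image shows the engraved line facing the pointer, with the line at about (200,320) and the pointer at (180,360). The standees are upright, and the disc phase is -7.9° against a target of -7.6°. There is a small grey feature at (228,337), which may be the keeper. Next I'll go above the pin.

servo_tool(
  rows=[
    {"ax": 0, "ay": 0, "az": -0.01, "tx": 0, "ty": -2.0, "tz": 1.0, "hand": 0.5},
    {"ax": 0, "ay": 0, "az": -0.02, "tx": 0, "ty": -4.5, "tz": 2.0, "hand": 0.5},
    {"ax": 0, "ay": 0, "az": -0.04, "tx": 0, "ty": -7.0, "tz": 3.0, "hand": 0.5},
    {"ax": 0, "ay": 0, "az": -0.053, "tx": 0, "ty": -9.0, "tz": 4.0, "hand": 0.5},
    {"ax": 0, "ay": 0, "az": -0.053, "tx": 0, "ty": -9.57, "tz": 5.0, "hand": 0.5},
  ],
)

```text
t: 6.53
eef_pos: [0.4755, 0.1938, 0.0995]
tcp_rot: [[0.991, -0.131, -0.002], [-0.131, -0.991, 0.0], [-0.002, -0.0, -1.0]]
contact_force: [0.2, -0.6, 0.5]
gripper_width: 0.515
```

servo_tool(
  rows=[
    {"ax": 0, "ay": 0, "az": 0, "tx": 0, "ty": 0, "tz": 0, "hand": 0.5},
    {"ax": 0, "ay": 0, "az": 0, "tx": 0, "ty": 0, "tz": 0, "hand": 0.5},
    {"ax": 0, "ay": 0, "az": 0, "tx": 0, "ty": 0, "tz": 0, "hand": 0.5},
    {"ax": 0, "ay": 0, "az": 0, "tx": 0, "ty": 0, "tz": 0, "hand": 0.5},
    {"ax": 0, "ay": 0, "az": 0, "tx": 0, "ty": 0, "tz": 0, "hand": 0.5},
  ],
)

```text
t: 6.95
eef_pos: [0.4761, 0.1909, 0.102]
tcp_rot: [[0.991, -0.135, 0.001], [-0.135, -0.991, -0.0], [0.001, -0.0, -1.0]]
contact_force: [0.1, 0.5, 0.6]
gripper_width: 0.502
```

```bash
python3 -c "
from arc import *
S=Cam('scene');T=Cam('top')
go([.4755,.1917,.043],-97.7)
c=np.array([.5607,.082]);th=np.radians(-7.6);R=np.array([[np.cos(th),-np.sin(th)],[np.sin(th),np.cos(th)]])
for u in((359.7,271.7),(361,272.3)): print('grey spot base frame',(R.T@(S.onz(u,.018)[:2]-c)).round(4))
for p in ([.074,0,.042],[.102,0,.042],[.1065,0,.042],[.074,0,.018]): w=[*(c+R@p[:2]),p[2]];print(p,S.pix(w).round(1),T.pix(w).round(1))
a=cv2.resize(S.im[250:290,330:390],None,fx=7,fy=7,interpolation=2);b=cv2.resize(S.im[180:240,415:460],None,fx=7,fy=7,interpolation=2);d=cv2.resize(T.im[200:240,255:295],None,fx=7,fy=7,interpolation=2)
v=np.zeros((570,800,3),np.uint8)
v[:280,:420]=a;v[:420,430:745]=b;v[285:565,:280]=d
cv2.imwrite('pics/n4.png',np.clip(v*1.9,0,255).astype(np.uint8))
"
```

```text
t 7.05 p [0.4762 0.1911 0.1021] phi -97.75 w 43.5 F [-0.23  0.85 -0.21] q6 1.87
 shift cm [-0.08 -0.05  5.91] az -0.0009 tilt-fix [-0.0002 -0.0009]
grey spot base frame [0.0819 0.0166]
grey spot base frame [0.0818 0.0196]
[0.074, 0, 0.042] [355.  259.4] [271.  225.7]
[0.102, 0, 0.042] [348.3 270. ] [272.7 214.4]
[0.1065, 0, 0.042] [347.2 271.8] [273.  212.6]
[0.074, 0, 0.018] [354.4 265.1] [271.5 227.4]
```

View pics/n4.png

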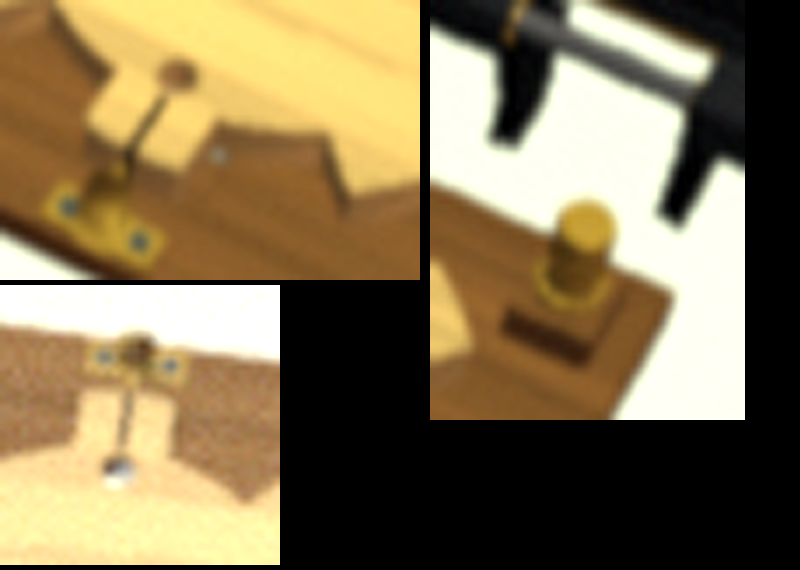

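The display line runs to the pointer, and the hole is at scene (355.4,260.6), top (272,226.4), with steel partly visible through it. The fingers straddle the pin, with its top at scene (437,212). I'll go down and grip.

servo_tool(
  rows=[
    {"ax": 0, "ay": 0, "az": 0, "tx": 0, "ty": 0, "tz": 2.0, "hand": 0.5},
    {"ax": 0, "ay": 0, "az": 0, "tx": 0, "ty": 0, "tz": 4.0, "hand": 0.5},
    {"ax": 0, "ay": 0, "az": 0, "tx": 0, "ty": 0, "tz": 5.4, "hand": 0.5},
    {"ax": 0, "ay": 0, "az": 0, "tx": 0, "ty": 0, "tz": 5.85, "hand": 0.5},
    {"ax": 0, "ay": 0, "az": 0, "tx": 0, "ty": 0, "tz": 5.85, "hand": 0.5},
  ],
)

```text
t: 7.47
eef_pos: [0.4753, 0.1914, 0.0423]
tcp_rot: [[0.991, -0.134, -0.002], [-0.134, -0.991, -0.0], [-0.002, 0.001, -1.0]]
contact_force: [-0.1, -0.1, 1.5]
gripper_width: 0.5
```

servo_tool(
  rows=[
    {"ax": 0, "ay": 0, "az": 0, "tx": 0, "ty": 0, "tz": 0, "hand": 0.6},
    {"ax": 0, "ay": 0, "az": 0, "tx": 0, "ty": 0, "tz": 0, "hand": 0.7},
    {"ax": 0, "ay": 0, "az": 0, "tx": 0, "ty": 0, "tz": 0, "hand": 0.75},
    {"ax": 0, "ay": 0, "az": 0, "tx": 0, "ty": 0, "tz": 0, "hand": 0.75},
    {"ax": 0, "ay": 0, "az": 0, "tx": 0, "ty": 0, "tz": 0, "hand": 0.75},
  ],
)

```text
t: 7.88
eef_pos: [0.4763, 0.1918, 0.0437]
tcp_rot: [[0.991, -0.134, 0.001], [-0.134, -0.991, 0.0], [0.001, -0.0, -1.0]]
contact_force: [0.2, -0.2, -0.3]
gripper_width: 0.275
```

```bash
python3 -c "
from arc import *
np.set_printoptions(suppress=True)
go([.4755,.1917,.043],-97.7)
Ss=[Cam('scene') for _ in range(4)];Ts=[Cam('top') for _ in range(4)]
S,T=Ss[0],Ts[0];S.im=np.mean([s.im for s in Ss],0).astype(np.uint8);T.im=np.mean([s.im for s in Ts],0).astype(np.uint8)
print('T hole RGBsum');print(T.im[220:234,265:280].sum(2))
print('sat');print(cv2.cvtColor(T.im,cv2.COLOR_BGR2HSV)[220:234,265:280,1])
print('S');print(S.im[254:268,348:364].sum(2))
c=np.array([.5607,.082])
for n,cam,z in(('T',T,.018),('S',S,.018)):
    n_=1200;half=.15;o=ortho(cam,z,c,half,n_);sat=cv2.cvtColor(cv2.GaussianBlur(o,(0,0),3),cv2.COLOR_BGR2HSV)[...,1].astype(float)
    # edge fits: far (+x) edge columns, left (+y) edge rows, right (-y)
    th=np.radians(-7.6);Rm=np.array([[np.cos(th),-np.sin(th)],[np.sin(th),np.cos(th)]])
    for nm,ax,sg in(('+x',0,1),('+y',1,1),('-y',1,-1),('-x',0,-1)):
        pts=[]
        for s in np.linspace(-.08,.08,60):
            q=np.linspace(.108,.140,129);B=np.zeros((129,2));B[:,ax]=sg*q;B[:,1-ax]=s
            w=c+B@Rm.T;u=((c[1]+half-w[:,1])*n_/2/half).astype(np.float32);v=((c[0]+half-w[:,0])*n_/2/half).astype(np.float32)
            pr=cv2.remap(sat.astype(np.float32),u[:,None],v[:,None],1)[:,0];k=np.argmin(np.gradient(pr));pts.append((s,q[k]))
        P=np.array(pts);P=P[np.abs(P[:,1]-np.median(P[:,1]))<.003];m,b=np.polyfit(P[:,0],P[:,1],1)
        print(n,nm,len(P),'offset',round(b,4),'slope deg',round(np.degrees(m)*(-sg if ax==0 else sg),2))
"
```

```text
t 7.88 p [0.4763 0.1918 0.0437] phi -97.68 w 23.9 F [ 0.18 -0.17 -0.31] q6 1.87
 shift cm [-0.08  0.02  0.07] az 0.0003 tilt-fix [-0.0004 -0.0012]
T hole RGBsum
[[236 315 356 358 356 354 314 233 271 342 347 343 344 322 258]
 [256 325 356 352 356 354 307 232 289 356 353 357 355 324 254]
 [296 341 356 350 358 351 292 242 309 353 355 354 357 326 253]
 [329 348 348 349 351 334 292 278 321 350 358 357 355 320 242]
 [331 333 338 340 318 271 241 242 283 324 353 349 349 319 257]
 [334 326 331 329 273 186 184 221 252 301 336 344 345 329 309]
 [331 332 335 330 262 188 216 267 284 314 330 331 333 337 332]
 [327 333 332 330 316 330 355 345 326 330 330 338 331 331 326]
 [343 336 332 338 352 380 404 377 335 333 333 325 338 334 337]
 [357 358 355 351 349 352 369 360 340 340 332 336 334 335 334]
 [366 373 367 366 366 366 365 368 353 359 351 349 349 346 345]
 [362 366 367 365 370 372 369 367 374 367 368 365 361 367 370]
 [365 367 368 368 369 366 367 366 368 371 369 373 372 369 373]
 [373 375 368 365 369 371 374 372 371 371 370 368 372 371 370]]
sat
[[124 109 104 103 105 103 107 102 103 106 106 104 10
[... 1368 characters left out ...]

 [318 315 315 307 271 224 205 188 185 207 257 286 293 293 293 293]
 [319 320 318 306 261 229 252 254 256 266 282 288 288 291 292 293]
 [314 319 317 284 208 206 284 305 304 302 299 294 289 287 288 291]
 [305 308 295 236 175 239 304 317 313 312 309 305 294 289 286 288]
 [301 291 245 174 200 285 317 318 317 315 313 306 284 263 273 280]
 [299 267 188 166 245 302 315 317 317 318 313 295 241 201 216 237]]
T +x 59 offset 0.1225 slope deg -0.05
T +y 38 offset 0.1224 slope deg -0.0
T -y 60 offset 0.1239 slope deg 0.13
T -x 39 offset 0.1245 slope deg -0.03
S +x 60 offset 0.132 slope deg 0.0
S +y 60 offset 0.1262 slope deg 0.12
S -y 60 offset 0.1222 slope deg -0.12
S -x 44 offset 0.1204 slope deg 0.09
```

Base yaw is confirmed as -7.6° in both views, with all edge slopes within 0.13°. Closing on the pin.

servo_tool(
  rows=[
    {"ax": 0, "ay": 0, "az": 0, "tx": 0, "ty": 0, "tz": 0, "hand": 0.8},
    {"ax": 0, "ay": 0, "az": 0, "tx": 0, "ty": 0, "tz": 0, "hand": 0.82},
    {"ax": 0, "ay": 0, "az": 0, "tx": 0, "ty": 0, "tz": 0, "hand": 0.9},
    {"ax": 0, "ay": 0, "az": 0, "tx": 0, "ty": 0, "tz": 0, "hand": 1},
    {"ax": 0, "ay": 0, "az": 0, "tx": 0, "ty": 0, "tz": 0, "hand": 1},
  ],
)

```text
t: 8.7
eef_pos: [0.476, 0.1921, 0.0431]
tcp_rot: [[0.991, -0.134, 0.0], [-0.134, -0.991, 0.001], [0.0, -0.001, -1.0]]
contact_force: [0.6, 3.2, -0.0]
gripper_width: 0.186
```

servo_tool(
  rows=[
    {"ax": 0, "ay": 0, "az": 0, "tx": 0, "ty": 0, "tz": 0, "hand": 1},
    {"ax": 0, "ay": 0, "az": 0, "tx": 0, "ty": 0, "tz": 0, "hand": 1},
    {"ax": 0, "ay": 0, "az": 0, "tx": 0, "ty": 0, "tz": 0, "hand": 1},
    {"ax": 0, "ay": 0, "az": 0, "tx": 0, "ty": 0, "tz": 0, "hand": 1},
    {"ax": 0, "ay": 0, "az": 0, "tx": 0, "ty": 0, "tz": 0, "hand": 1},
  ],
)

```text
t: 9.12
eef_pos: [0.476, 0.192, 0.043]
tcp_rot: [[0.991, -0.134, 0.0], [-0.134, -0.991, 0.0], [0.0, -0.0, -1.0]]
contact_force: [0.1, 4.1, -0.7]
gripper_width: 0.184
```

```bash
python3 -c "
from arc import *
go([.4755,.1917,.043],-97.6)"
```

```text
t 9.12 p [0.476 0.192 0.043] phi -97.7 w 16.0 F [ 0.12  4.13 -0.68] q6 1.87
 shift cm [-0.04  0.04  0.  ] az -0.0018 tilt-fix [-0.0005 -0.0002]
```

The bore pushes the gripper +y with 4 N, so the pin sits against one wall. I'll ease over and use the bore walls to locate the pin exactly.

servo_tool(
  rows=[
    {"ax": 0, "ay": 0, "az": 0, "tx": 0, "ty": -0.05, "tz": 0, "hand": 1},
    {"ax": 0, "ay": 0, "az": 0, "tx": 0, "ty": -0.05, "tz": 0, "hand": 1},
    {"ax": 0, "ay": 0, "az": 0, "tx": 0, "ty": -0.05, "tz": 0, "hand": 1},
    {"ax": 0, "ay": 0, "az": 0, "tx": 0, "ty": -0.05, "tz": 0, "hand": 1},
    {"ax": 0, "ay": 0, "az": 0, "tx": 0, "ty": -0.05, "tz": 0, "hand": 1},
  ],
)

```text
t: 9.53
eef_pos: [0.476, 0.1921, 0.043]
tcp_rot: [[0.991, -0.134, 0.0], [-0.134, -0.991, -0.0], [0.0, 0.0, -1.0]]
contact_force: [0.2, 3.1, -0.4]
gripper_width: 0.19
```

servo_tool(
  rows=[
    {"ax": 0, "ay": 0, "az": 0, "tx": 0, "ty": -0.05, "tz": 0, "hand": 1},
    {"ax": 0, "ay": 0, "az": 0, "tx": 0, "ty": -0.05, "tz": 0, "hand": 1},
    {"ax": 0, "ay": 0, "az": 0, "tx": 0, "ty": -0.05, "tz": 0, "hand": 1},
    {"ax": 0, "ay": 0, "az": 0, "tx": 0, "ty": -0.05, "tz": 0, "hand": 1},
    {"ax": 0, "ay": 0, "az": 0, "tx": 0, "ty": -0.05, "tz": 0, "hand": 1},
  ],
)

```text
t: 9.95
eef_pos: [0.4759, 0.1924, 0.043]
tcp_rot: [[0.991, -0.134, -0.0], [-0.134, -0.991, -0.0], [-0.0, 0.0, -1.0]]
contact_force: [-0.4, -0.1, 0.1]
gripper_width: 0.188
```

servo_tool(
  rows=[
    {"ax": 0, "ay": 0, "az": 0, "tx": 0.05, "ty": 0, "tz": 0, "hand": 1},
    {"ax": 0, "ay": 0, "az": 0, "tx": 0.1, "ty": 0, "tz": 0, "hand": 1},
    {"ax": 0, "ay": 0, "az": 0, "tx": 0.1, "ty": 0, "tz": 0, "hand": 1},
    {"ax": 0, "ay": 0, "az": 0, "tx": 0.1, "ty": 0, "tz": 0, "hand": 1},
    {"ax": 0, "ay": 0, "az": 0, "tx": 0.1, "ty": 0, "tz": 0, "hand": 1},
  ],
)

```text
t: 10.37
eef_pos: [0.4764, 0.1924, 0.043]
tcp_rot: [[0.991, -0.134, -0.001], [-0.134, -0.991, -0.0], [-0.001, 0.001, -1.0]]
contact_force: [-0.8, -0.7, 2.1]
gripper_width: 0.186
```

servo_tool(
  rows=[
    {"ax": 0, "ay": 0, "az": 0, "tx": -0.1, "ty": 0, "tz": 0, "hand": 1},
    {"ax": 0, "ay": 0, "az": 0, "tx": -0.2, "ty": 0, "tz": 0, "hand": 1},
    {"ax": 0, "ay": 0, "az": 0, "tx": -0.2, "ty": 0, "tz": 0, "hand": 1},
    {"ax": 0, "ay": 0, "az": 0, "tx": -0.2, "ty": 0, "tz": 0, "hand": 1},
    {"ax": 0, "ay": 0, "az": 0, "tx": -0.2, "ty": 0, "tz": 0, "hand": 1},
  ],
)

```text
t: 10.78
eef_pos: [0.4755, 0.193, 0.0431]
tcp_rot: [[0.991, -0.134, 0.001], [-0.134, -0.991, 0.0], [0.001, -0.0, -1.0]]
contact_force: [0.5, -0.7, -1.3]
gripper_width: 0.184
```

Pin at bore centre corresponds to TCP ≈ (0.4759, 0.1929). By the base geometry the hole then lies at TCP (0.6334, 0.0727). I'll lift high enough to clear the standees, then carry the pin over.

servo_tool(
  rows=[
    {"ax": 0, "ay": 0, "az": 0, "tx": 0.04, "ty": 0, "tz": -0.8, "hand": 1},
    {"ax": 0, "ay": 0, "az": 0, "tx": 0.04, "ty": 0, "tz": -2.8, "hand": 1},
    {"ax": 0, "ay": 0, "az": 0, "tx": 0.04, "ty": 0, "tz": -5.8, "hand": 1},
    {"ax": 0, "ay": 0, "az": 0, "tx": 0.04, "ty": 0, "tz": -8.8, "hand": 1},
    {"ax": 0, "ay": 0, "az": 0, "tx": 0.04, "ty": 0, "tz": -10.8, "hand": 1},
  ],
)

```text
t: 11.2
eef_pos: [0.4759, 0.193, 0.1538]
tcp_rot: [[0.991, -0.134, 0.002], [-0.134, -0.991, 0.001], [0.002, -0.001, -1.0]]
contact_force: [-0.3, -0.2, -1.6]
gripper_width: 0.188
```

servo_tool(
  rows=[
    {"ax": 0, "ay": 0, "az": 0, "tx": 1.0, "ty": 0.6, "tz": -0.2, "hand": 1},
    {"ax": 0, "ay": 0, "az": 0, "tx": 2.8, "ty": 1.6, "tz": -0.2, "hand": 1},
    {"ax": 0, "ay": 0, "az": 0, "tx": 4.8, "ty": 2.7, "tz": -0.2, "hand": 1},
    {"ax": 0, "ay": 0, "az": 0, "tx": 6.8, "ty": 3.8, "tz": -0.2, "hand": 1},
    {"ax": 0, "ay": 0, "az": 0, "tx": 8.6, "ty": 4.9, "tz": -0.2, "hand": 1},
  ],
)

```text
t: 11.62
eef_pos: [0.5549, 0.1317, 0.1527]
tcp_rot: [[0.991, -0.134, -0.001], [-0.134, -0.991, -0.0], [-0.001, 0.0, -1.0]]
contact_force: [-0.5, 1.2, -1.0]
gripper_width: 0.187
```

servo_tool(
  rows=[
    {"ax": 0, "ay": 0, "az": 0, "tx": 2.0, "ty": 1.2, "tz": 0, "hand": 1},
    {"ax": 0, "ay": 0, "az": 0, "tx": 4.0, "ty": 2.3, "tz": 0, "hand": 1},
    {"ax": 0, "ay": 0, "az": 0, "tx": 6.0, "ty": 3.5, "tz": 0, "hand": 1},
    {"ax": 0, "ay": 0, "az": 0, "tx": 7.8, "ty": 4.5, "tz": 0, "hand": 1},
    {"ax": 0, "ay": 0, "az": 0, "tx": 8.6, "ty": 4.9, "tz": 0, "hand": 1},
  ],
)

```text
t: 12.03
eef_pos: [0.635, 0.0702, 0.1524]
tcp_rot: [[0.991, -0.136, 0.001], [-0.136, -0.991, -0.001], [0.001, 0.001, -1.0]]
contact_force: [-0.9, 0.2, -0.4]
gripper_width: 0.186
```

```bash
python3 -c "
from arc import *
go([.6334,.0727,.09],-97.6)"
```

```text
t 12.03 p [0.635  0.0702 0.1524] phi -97.81 w 16.2 F [-0.89  0.21 -0.42] q6 1.64
 shift cm [-0.2  -0.23  6.24] az -0.0036 tilt-fix [ 0.0005 -0.0013]
```

servo_tool(
  rows=[
    {"ax": 0, "ay": 0, "az": 0, "tx": 0, "ty": 0, "tz": 1.5, "hand": 1},
    {"ax": 0, "ay": 0, "az": 0, "tx": 0, "ty": 0, "tz": 3.5, "hand": 1},
    {"ax": 0, "ay": 0, "az": 0, "tx": 0, "ty": 0, "tz": 5.3, "hand": 1},
    {"ax": 0, "ay": 0, "az": 0, "tx": 0, "ty": 0, "tz": 5.7, "hand": 1},
    {"ax": 0, "ay": 0, "az": 0, "tx": 0, "ty": 0, "tz": 5.7, "hand": 1},
  ],
)

```text
t: 12.45
eef_pos: [0.6307, 0.0729, 0.094]
tcp_rot: [[0.991, -0.134, -0.005], [-0.134, -0.991, 0.0], [-0.005, 0.0, -1.0]]
contact_force: [0.1, 0.6, -0.2]
gripper_width: 0.188
```

servo_tool(
  rows=[
    {"ax": 0, "ay": 0, "az": 0, "tx": 0, "ty": 0, "tz": 0, "hand": 1},
    {"ax": 0, "ay": 0, "az": 0, "tx": 0, "ty": 0, "tz": 0, "hand": 1},
    {"ax": 0, "ay": 0, "az": 0, "tx": 0, "ty": 0, "tz": 0, "hand": 1},
    {"ax": 0, "ay": 0, "az": 0, "tx": 0, "ty": 0, "tz": 0, "hand": 1},
    {"ax": 0, "ay": 0, "az": 0, "tx": 0, "ty": 0, "tz": 0, "hand": 1},
  ],
)

```text
t: 12.87
eef_pos: [0.6332, 0.0727, 0.0969]
tcp_rot: [[0.991, -0.134, 0.001], [-0.134, -0.991, -0.0], [0.001, -0.0, -1.0]]
contact_force: [-0.5, 0.9, -1.0]
gripper_width: 0.183
```

```bash
python3 -c "
from arc import *
go([.6334,.0727,.09],-97.6)
S=Cam('scene')
print(disc(S,.042,np.array([.561,.082]))[2])
a=cv2.resize(S.im[215:285,320:395],None,fx=8,fy=8,interpolation=2)
cv2.imwrite('pics/n5.png',np.clip(a*1.9,0,255).astype(np.uint8))"
```

```text
t 12.87 p [0.6332 0.0727 0.0969] phi -97.68 w 15.9 F [-0.49  0.89 -1.03] q6 1.64
 shift cm [ 0.02 -0.    0.69] az -0.0015 tilt-fix [-0.0001 -0.0015]
22.134200568122203
```

View pics/n5.png

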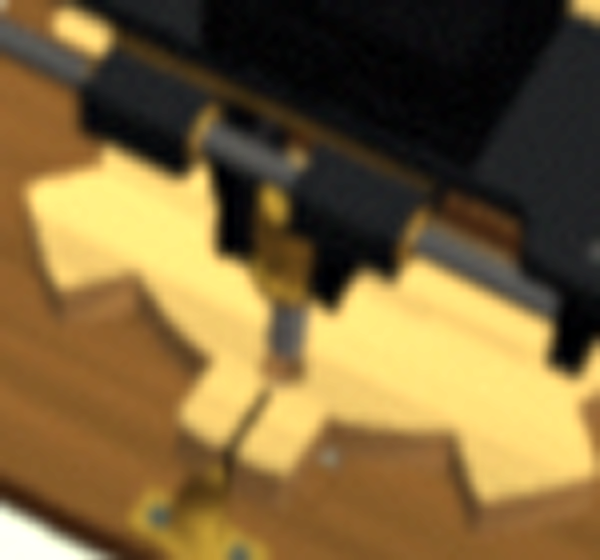

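The pin tip at about (285,355) hangs right over the hole mouth at (283,368). Lowering gently while watching the force.

servo_tool(
  rows=[
    {"ax": 0, "ay": 0, "az": 0, "tx": 0, "ty": 0, "tz": 0.4, "hand": 1},
    {"ax": 0, "ay": 0, "az": 0, "tx": 0, "ty": 0, "tz": 0.8, "hand": 1},
    {"ax": 0, "ay": 0, "az": 0, "tx": 0, "ty": 0, "tz": 1.1, "hand": 1},
    {"ax": 0, "ay": 0, "az": 0, "tx": 0, "ty": 0, "tz": 1.2, "hand": 1},
    {"ax": 0, "ay": 0, "az": 0, "tx": 0, "ty": 0, "tz": 1.3, "hand": 1},
  ],
)

```text
t: 13.33
eef_pos: [0.6326, 0.0726, 0.0825]
tcp_rot: [[0.991, -0.134, -0.001], [-0.134, -0.991, 0.0], [-0.001, 0.0, -1.0]]
contact_force: [-0.0, 0.4, -0.7]
gripper_width: 0.188
```

servo_tool(
  rows=[
    {"ax": 0, "ay": 0, "az": 0, "tx": 0, "ty": 0, "tz": 0.05, "hand": 1},
    {"ax": 0, "ay": 0, "az": 0, "tx": 0, "ty": 0, "tz": 0.1, "hand": 1},
    {"ax": 0, "ay": 0, "az": 0, "tx": 0, "ty": 0, "tz": 0.15, "hand": 1},
    {"ax": 0, "ay": 0, "az": 0, "tx": 0, "ty": 0, "tz": 0.2, "hand": 1},
    {"ax": 0, "ay": 0, "az": 0, "tx": 0, "ty": 0, "tz": 0.2, "hand": 1},
  ],
)

```text
t: 13.75
eef_pos: [0.6327, 0.0727, 0.081]
tcp_rot: [[0.991, -0.134, -0.0], [-0.134, -0.991, 0.0], [-0.0, 0.0, -1.0]]
contact_force: [0.1, 0.5, -1.4]
gripper_width: 0.184
```

The tip is at about z 0.038 with no contact force, so it is inside the hole. Continuing down to the keeper.

servo_tool(
  rows=[
    {"ax": 0, "ay": 0, "az": 0, "tx": 0.03, "ty": 0, "tz": 0.3, "hand": 1},
    {"ax": 0, "ay": 0, "az": 0, "tx": 0.03, "ty": 0, "tz": 0.6, "hand": 1},
    {"ax": 0, "ay": 0, "az": 0, "tx": 0.03, "ty": 0, "tz": 0.9, "hand": 1},
    {"ax": 0, "ay": 0, "az": 0, "tx": 0.03, "ty": 0, "tz": 1.2, "hand": 1},
    {"ax": 0, "ay": 0, "az": 0, "tx": 0.03, "ty": 0, "tz": 1.4, "hand": 1},
  ],
)

```text
t: 14.17
eef_pos: [0.6328, 0.0726, 0.0664]
tcp_rot: [[0.991, -0.134, -0.001], [-0.134, -0.991, 0.0], [-0.001, 0.0, -1.0]]
contact_force: [-0.2, -0.9, -1.4]
gripper_width: 0.187
```

servo_tool(
  rows=[
    {"ax": 0, "ay": 0, "az": 0, "tx": 0, "ty": 0, "tz": 0.1, "hand": 1},
    {"ax": 0, "ay": 0, "az": 0, "tx": 0, "ty": 0, "tz": 0.2, "hand": 1},
    {"ax": 0, "ay": 0, "az": 0, "tx": 0, "ty": 0, "tz": 0.3, "hand": 1},
    {"ax": 0, "ay": 0, "az": 0, "tx": 0, "ty": 0, "tz": 0.4, "hand": 1},
    {"ax": 0, "ay": 0, "az": 0, "tx": 0, "ty": 0, "tz": 0.5, "hand": 1},
  ],
)

```text
t: 14.58
eef_pos: [0.6332, 0.0726, 0.0621]
tcp_rot: [[0.991, -0.134, 0.0], [-0.134, -0.991, 0.0], [0.0, -0.0, -1.0]]
contact_force: [-0.3, 0.2, -0.7]
gripper_width: 0.186
```

servo_tool(
  rows=[
    {"ax": 0, "ay": 0, "az": 0, "tx": 0, "ty": 0, "tz": 0.05, "hand": 1},
    {"ax": 0, "ay": 0, "az": 0, "tx": 0, "ty": 0, "tz": 0.1, "hand": 1},
    {"ax": 0, "ay": 0, "az": 0, "tx": 0, "ty": 0, "tz": 0.15, "hand": 1},
    {"ax": 0, "ay": 0, "az": 0, "tx": 0, "ty": 0, "tz": 0.15, "hand": 1},
    {"ax": 0, "ay": 0, "az": 0, "tx": 0, "ty": 0, "tz": 0.15, "hand": 1},
  ],
)

```text
t: 15.0
eef_pos: [0.6333, 0.0726, 0.061]
tcp_rot: [[0.991, -0.134, 0.001], [-0.134, -0.991, -0.0], [0.001, -0.0, -1.0]]
contact_force: [0.1, 0.9, 2.9]
gripper_width: 0.189
```

Contact at TCP z 0.061 (tip at about 18 mm) with 2.9 N, so the tip is on the keeper. I'll sweep sideways gently, to +y first, because the dark part seen through the hole was on that side.

servo_tool(
  rows=[
    {"ax": 0, "ay": 0, "az": 0, "tx": 0, "ty": -0.03, "tz": 0.05, "hand": 1},
    {"ax": 0, "ay": 0, "az": 0, "tx": 0, "ty": -0.06, "tz": 0.05, "hand": 1},
    {"ax": 0, "ay": 0, "az": 0, "tx": 0, "ty": -0.09, "tz": 0.05, "hand": 1},
    {"ax": 0, "ay": 0, "az": 0, "tx": 0, "ty": -0.12, "tz": 0.05, "hand": 1},
    {"ax": 0, "ay": 0, "az": 0, "tx": 0, "ty": -0.15, "tz": 0.05, "hand": 1},
  ],
)

```text
t: 15.42
eef_pos: [0.6335, 0.0732, 0.0609]
tcp_rot: [[0.991, -0.133, 0.001], [-0.133, -0.991, -0.002], [0.001, 0.002, -1.0]]
contact_force: [-1.8, -3.6, 5.5]
gripper_width: 0.188
```

servo_tool(
  rows=[
    {"ax": 0, "ay": 0, "az": 0, "tx": 0, "ty": -0.03, "tz": 0, "hand": 1},
    {"ax": 0, "ay": 0, "az": 0, "tx": 0, "ty": -0.06, "tz": 0, "hand": 1},
    {"ax": 0, "ay": 0, "az": 0, "tx": 0, "ty": -0.09, "tz": 0, "hand": 1},
    {"ax": 0, "ay": 0, "az": 0, "tx": 0, "ty": -0.12, "tz": 0, "hand": 1},
    {"ax": 0, "ay": 0, "az": 0, "tx": 0, "ty": -0.15, "tz": 0, "hand": 1},
  ],
)

```text
t: 15.83
eef_pos: [0.6337, 0.0741, 0.0608]
tcp_rot: [[0.991, -0.133, 0.0], [-0.133, -0.991, -0.003], [0.001, 0.003, -1.0]]
contact_force: [-0.9, -4.8, 4.5]
gripper_width: 0.186
```

servo_tool(
  rows=[
    {"ax": 0, "ay": 0, "az": 0, "tx": 0, "ty": -0.03, "tz": 0, "hand": 1},
    {"ax": 0, "ay": 0, "az": 0, "tx": 0, "ty": -0.06, "tz": 0, "hand": 1},
    {"ax": 0, "ay": 0, "az": 0, "tx": 0, "ty": -0.09, "tz": 0, "hand": 1},
    {"ax": 0, "ay": 0, "az": 0, "tx": 0, "ty": -0.12, "tz": 0, "hand": 1},
    {"ax": 0, "ay": 0, "az": 0, "tx": 0, "ty": -0.15, "tz": 0, "hand": 1},
  ],
)

```text
t: 16.25
eef_pos: [0.6338, 0.0749, 0.0608]
tcp_rot: [[0.991, -0.132, 0.0], [-0.132, -0.991, -0.004], [0.001, 0.004, -1.0]]
contact_force: [-1.1, -4.3, 5.8]
gripper_width: 0.189
```

servo_tool(
  rows=[
    {"ax": 0, "ay": 0, "az": 0, "tx": 0, "ty": -0.03, "tz": 0, "hand": 1},
    {"ax": 0, "ay": 0, "az": 0, "tx": 0, "ty": -0.06, "tz": 0, "hand": 1},
    {"ax": 0, "ay": 0, "az": 0, "tx": 0, "ty": -0.09, "tz": 0, "hand": 1},
    {"ax": 0, "ay": 0, "az": 0, "tx": 0, "ty": -0.12, "tz": 0, "hand": 1},
    {"ax": 0, "ay": 0, "az": 0, "tx": 0, "ty": -0.15, "tz": 0, "hand": 1},
  ],
)

```text
t: 16.67
eef_pos: [0.634, 0.0781, 0.0599]
tcp_rot: [[0.991, -0.134, 0.0], [-0.134, -0.991, -0.001], [0.0, 0.001, -1.0]]
contact_force: [-1.0, -3.0, 0.7]
gripper_width: 0.185
```

Fz fell to 0.7 N and z dropped by 1 mm, so the tip appears to have entered the keeper. Lowering slowly.

servo_tool(
  rows=[
    {"ax": 0, "ay": 0, "az": 0, "tx": 0, "ty": 0, "tz": 0.04, "hand": 1},
    {"ax": 0, "ay": 0, "az": 0, "tx": 0, "ty": 0, "tz": 0.08, "hand": 1},
    {"ax": 0, "ay": 0, "az": 0, "tx": 0, "ty": 0, "tz": 0.12, "hand": 1},
    {"ax": 0, "ay": 0, "az": 0, "tx": 0, "ty": 0, "tz": 0.16, "hand": 1},
    {"ax": 0, "ay": 0, "az": 0, "tx": 0, "ty": 0, "tz": 0.2, "hand": 1},
  ],
)

```text
t: 17.08
eef_pos: [0.6341, 0.0782, 0.0582]
tcp_rot: [[0.991, -0.134, 0.001], [-0.134, -0.991, -0.001], [0.001, 0.001, -1.0]]
contact_force: [-0.4, -4.6, 1.9]
gripper_width: 0.187
```

It is following down. The wall pushes -y with 4.6 N, so I'll ease back 0.7 mm while lowering.

servo_tool(
  rows=[
    {"ax": 0, "ay": 0, "az": 0, "tx": 0, "ty": 0.04, "tz": 0.05, "hand": 1},
    {"ax": 0, "ay": 0, "az": 0, "tx": 0, "ty": 0.07, "tz": 0.1, "hand": 1},
    {"ax": 0, "ay": 0, "az": 0, "tx": 0, "ty": 0.07, "tz": 0.15, "hand": 1},
    {"ax": 0, "ay": 0, "az": 0, "tx": 0, "ty": 0.07, "tz": 0.2, "hand": 1},
    {"ax": 0, "ay": 0, "az": 0, "tx": 0, "ty": 0.07, "tz": 0.25, "hand": 1},
  ],
)

```text
t: 17.5
eef_pos: [0.6339, 0.078, 0.0555]
tcp_rot: [[0.991, -0.134, 0.0], [-0.134, -0.991, 0.0], [0.0, -0.0, -1.0]]
contact_force: [0.7, -2.6, 0.7]
gripper_width: 0.184
```

servo_tool(
  rows=[
    {"ax": 0, "ay": 0, "az": 0, "tx": 0, "ty": 0, "tz": 0.05, "hand": 1},
    {"ax": 0, "ay": 0, "az": 0, "tx": 0, "ty": 0, "tz": 0.1, "hand": 1},
    {"ax": 0, "ay": 0, "az": 0, "tx": 0, "ty": 0, "tz": 0.15, "hand": 1},
    {"ax": 0, "ay": 0, "az": 0, "tx": 0, "ty": 0, "tz": 0.2, "hand": 1},
    {"ax": 0, "ay": 0, "az": 0, "tx": 0, "ty": 0, "tz": 0.25, "hand": 1},
  ],
)

```text
t: 17.92
eef_pos: [0.6338, 0.0779, 0.053]
tcp_rot: [[0.991, -0.134, 0.0], [-0.134, -0.991, 0.0], [0.0, -0.0, -1.0]]
contact_force: [0.5, -3.0, 2.0]
gripper_width: 0.188
```

servo_tool(
  rows=[
    {"ax": 0, "ay": 0, "az": 0, "tx": 0, "ty": 0.04, "tz": 0.05, "hand": 1},
    {"ax": 0, "ay": 0, "az": 0, "tx": 0, "ty": 0.04, "tz": 0.1, "hand": 1},
    {"ax": 0, "ay": 0, "az": 0, "tx": 0, "ty": 0.04, "tz": 0.15, "hand": 1},
    {"ax": 0, "ay": 0, "az": 0, "tx": 0, "ty": 0.04, "tz": 0.2, "hand": 1},
    {"ax": 0, "ay": 0, "az": 0, "tx": 0, "ty": 0.04, "tz": 0.25, "hand": 1},
  ],
)

```text
t: 18.33
eef_pos: [0.6337, 0.0777, 0.0504]
tcp_rot: [[0.991, -0.134, -0.0], [-0.134, -0.991, 0.0], [-0.0, -0.0, -1.0]]
contact_force: [-0.1, -1.8, 0.7]
gripper_width: 0.187
```

servo_tool(
  rows=[
    {"ax": 0, "ay": 0, "az": 0, "tx": 0, "ty": 0, "tz": 0.04, "hand": 1},
    {"ax": 0, "ay": 0, "az": 0, "tx": 0, "ty": 0, "tz": 0.08, "hand": 1},
    {"ax": 0, "ay": 0, "az": 0, "tx": 0, "ty": 0, "tz": 0.12, "hand": 1},
    {"ax": 0, "ay": 0, "az": 0, "tx": 0, "ty": 0, "tz": 0.16, "hand": 1},
    {"ax": 0, "ay": 0, "az": 0, "tx": 0, "ty": 0, "tz": 0.18, "hand": 1},
  ],
)

```text
t: 18.75
eef_pos: [0.6337, 0.0776, 0.0491]
tcp_rot: [[0.991, -0.134, 0.0], [-0.134, -0.991, 0.0], [0.0, -0.0, -1.0]]
contact_force: [-0.4, -1.2, 4.3]
gripper_width: 0.184
```

Contact shows at the expected home height, TCP z 0.049. I'll press slightly once to confirm, then release.

servo_tool(
  rows=[
    {"ax": 0, "ay": 0, "az": 0, "tx": 0, "ty": 0.02, "tz": 0.03, "hand": 1},
    {"ax": 0, "ay": 0, "az": 0, "tx": 0, "ty": 0.02, "tz": 0.06, "hand": 1},
    {"ax": 0, "ay": 0, "az": 0, "tx": 0, "ty": 0.02, "tz": 0.06, "hand": 1},
    {"ax": 0, "ay": 0, "az": 0, "tx": 0, "ty": 0.02, "tz": 0.06, "hand": 1},
    {"ax": 0, "ay": 0, "az": 0, "tx": 0, "ty": 0.02, "tz": 0.06, "hand": 1},
  ],
)

```text
t: 19.17
eef_pos: [0.6338, 0.0776, 0.049]
tcp_rot: [[0.991, -0.134, 0.0], [-0.134, -0.991, 0.0], [0.0, -0.0, -1.0]]
contact_force: [-0.2, 0.1, 6.4]
gripper_width: 0.187
```

servo_tool(
  rows=[
    {"ax": 0, "ay": 0, "az": 0, "tx": 0, "ty": 0, "tz": -0.05, "hand": 1},
    {"ax": 0, "ay": 0, "az": 0, "tx": 0, "ty": 0, "tz": -0.05, "hand": 0.7},
    {"ax": 0, "ay": 0, "az": 0, "tx": 0, "ty": 0, "tz": -0.05, "hand": 0.6},
    {"ax": 0, "ay": 0, "az": 0, "tx": 0, "ty": 0, "tz": -0.05, "hand": 0.5},
    {"ax": 0, "ay": 0, "az": 0, "tx": 0, "ty": 0, "tz": -0.05, "hand": 0.5},
  ],
)

```text
t: 19.58
eef_pos: [0.6331, 0.0775, 0.0481]
tcp_rot: [[0.991, -0.134, -0.001], [-0.134, -0.991, 0.0], [-0.001, -0.0, -1.0]]
contact_force: [0.1, 0.2, -1.0]
gripper_width: 0.403
```

servo_tool(
  rows=[
    {"ax": 0, "ay": 0, "az": 0, "tx": 0, "ty": 0, "tz": 0, "hand": 0.5},
    {"ax": 0, "ay": 0, "az": 0, "tx": 0, "ty": 0, "tz": 0, "hand": 0.5},
    {"ax": 0, "ay": 0, "az": 0, "tx": 0, "ty": 0, "tz": -1.0, "hand": 0.5},
    {"ax": 0, "ay": 0, "az": 0, "tx": 0, "ty": 0, "tz": -3.0, "hand": 0.5},
    {"ax": 0, "ay": 0, "az": 0, "tx": 0, "ty": 0, "tz": -5.0, "hand": 0.5},
  ],
)

```text
t: 20.0
eef_pos: [0.6329, 0.0773, 0.0988]
tcp_rot: [[0.991, -0.134, -0.002], [-0.134, -0.991, 0.0], [-0.002, 0.0, -1.0]]
contact_force: [0.6, -0.2, 0.2]
gripper_width: 0.5
```

servo_tool(
  rows=[
    {"ax": 0, "ay": 0, "az": 0, "tx": 0, "ty": 0, "tz": -3.0, "hand": 0.5},
    {"ax": 0, "ay": 0, "az": 0, "tx": 0, "ty": 0, "tz": -6.0, "hand": 0.5},
    {"ax": 0, "ay": 0, "az": 0, "tx": 0, "ty": 0, "tz": -9.0, "hand": 0.5},
    {"ax": 0, "ay": 0, "az": 0, "tx": -4, "ty": 0, "tz": -12.0, "hand": 0.5},
    {"ax": 0, "ay": 0, "az": 0, "tx": -8, "ty": 0, "tz": -14.0, "hand": 0.5},
  ],
)

```text
t: 20.42
eef_pos: [0.5665, 0.0862, 0.2365]
tcp_rot: [[0.991, -0.135, 0.007], [-0.135, -0.991, -0.0], [0.007, -0.001, -1.0]]
contact_force: [1.4, 0.7, -0.5]
gripper_width: 0.499
```

servo_tool(
  rows=[
    {"ax": 0, "ay": 0, "az": 0, "tx": -4, "ty": 0, "tz": 0, "hand": 0.5},
    {"ax": 0, "ay": 0, "az": 0, "tx": -8, "ty": 0, "tz": 0, "hand": 0.5},
    {"ax": 0, "ay": 0, "az": 0, "tx": -12, "ty": 0, "tz": 0, "hand": 0.5},
    {"ax": 0, "ay": 0, "az": 0, "tx": -14, "ty": 0, "tz": 0, "hand": 0.5},
    {"ax": 0, "ay": 0, "az": 0, "tx": -14, "ty": 0, "tz": 0, "hand": 0.5},
  ],
)

```text
t: 20.83
eef_pos: [0.4191, 0.1063, 0.2336]
tcp_rot: [[0.991, -0.132, -0.005], [-0.132, -0.991, 0.0], [-0.005, 0.0, -1.0]]
contact_force: [0.0, -0.4, 0.4]
gripper_width: 0.499
```

```bash
python3 -c "
from arc import *
S=Cam('scene');T=Cam('top')
go([.6334,.0727,.3],-97.6)
print('phase',disc(S,.042,np.array([.561,.082]))[2])
c=np.array([.5603,.0825]);th=np.radians(-7.6);R=np.array([[np.cos(th),-np.sin(th)],[np.sin(th),np.cos(th)]])
a=cv2.resize(S.im[160:320,285:460],None,fx=3,fy=3,interpolation=2);b=cv2.resize(S.im[230:285,330:385],None,fx=5,fy=5,interpolation=2)
v=np.zeros((480,800,3),np.uint8);v[:480,:525]=a;v[:275,525:800]=b
w=[*(c+R@[.074,.0045])];print([S.pix([*w,z]).round(1).tolist() for z in(.042,.047,.077,.089)])
cv2.imwrite('pics/n6.png',np.clip(v*1.9,0,255).astype(np.uint8));cv2.imwrite('pics/s_end.png',S.im)
o=cv2.imread('pics/scene0.png');d=cv2.absdiff(o,S.im).max(2)>40;n,l,st,ce=cv2.connectedComponentsWithStats(d.astype(np.uint8));print([(s.tolist()) for s in st[1:] if s[4]>8])"
```

```text
t 20.93 p [0.4259 0.1055 0.2344] phi -97.66 w 43.3 F [ 1.24 -0.78  0.12] q6 1.69
 shift cm [21.03  0.49 -6.5 ] az -0.0011 tilt-fix [-0.0003 -0.003 ]
phase -4.623108685976412
[[357.2, 260.3], [357.4, 259.1], [358.2, 251.7], [358.5, 248.6]]
[[350, 0, 49, 51, 1521], [444, 0, 9, 9, 29], [465, 0, 10, 3, 19], [476, 0, 75, 21, 914], [446, 5, 34, 46, 678], [411, 41, 42, 19, 111], [380, 47, 6, 6, 19], [368, 52, 115, 84, 3373], [379, 63, 9, 8, 39], [412, 77, 29, 9, 152], [365, 195, 8, 5, 29], [350, 196, 9, 8, 58], [383, 197, 10, 7, 48], [397, 202, 8, 9, 47], [334, 205, 10, 7, 44], [433, 208, 9, 9, 61], [326, 215, 10, 9, 63], [353, 215, 15, 11, 84], [407, 216, 11, 7, 54], [380, 219, 14, 12, 94], [381, 229, 9, 7, 45], [413, 229, 8, 7, 52], [324, 232, 8, 7, 46], [351, 233, 18, 10, 102], [374, 240, 19, 8, 92], [326, 244, 11, 9, 71], [410, 244, 10, 10, 62], [352, 255, 10, 10, 80], [337, 256, 11, 11, 73], [402, 256, 11, 9, 62], [376, 263, 5, 4, 18], [387, 265, 10, 11, 76], [353, 267, 9, 7, 47], [371, 269, 8, 8, 52]]
```

View pics/n6.png

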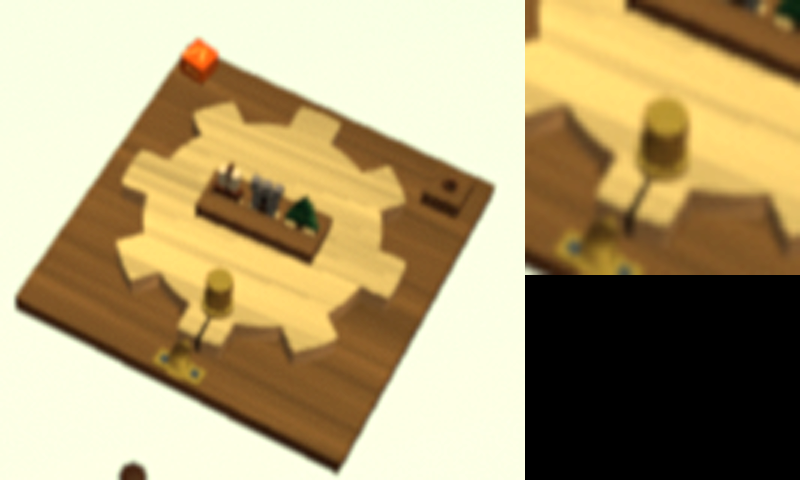

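The collar rests on the display at about (218,308), the pin is upright, and the standees and die are in place. The disc is 3.0° off the pointer line, about 5.3 mm at the mark. Handing in.

```bash
python3 -c "
from workcell import bot
print(bot.sign_off())"
```

```text
the job is handed in; nothing more can be done
None
```

The display is turned to the pointer, and the lock pin is pressed home through it into the keeper and released. I handed the job in at about 21 s of the 72 s allowed; no verdict was reported.

- **Turning:** I pushed the display clockwise about 36.5° by one lobe, with the fingers set loosely around it because the fixed grip force was too strong for the rim. The wrist force readings stayed around 3 N. With the pin still parked, the line stood about 0.3° from the pointer direction.
- **Pin:** I located the pin from its contact with the parking bore walls and carried it over the standees. It went into the display hole without contact force. It touched the keeper at 3 N, and a light sideways sweep at 4 to 6 N found the keeper hole about 5 mm to the +y side. The collar landed at the expected height, and I pressed it to 6.4 N before letting go.

**Last checks:**
- **Pin and standees:** the final image shows the pin upright with its collar on the display, and the standees standing.
- **Display angle:** the line is 3.0° from the pointer line, about 5.3 mm at the mark (limit 10 mm).
- **Bystanders:** comparing the scene camera's first and last pictures shows changes only at the robot, the display and the pin.
- **Disagreements:** the two cameras differed by about 3 mm in the display's centre, with heights reading up to about 5 mm low. One lobe-angle reading (22°) was wrong because the gripper blocked the view, so I ignored it.

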